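# Find the fullest screw tin by its weight

## Robot

A 6-joint arm with a two-finger parallel gripper is mounted at the origin on the work surface. World frame = base frame: x ahead of the robot, y to its left, z up, the work surface at z = 0. Lengths are in mm, angles in rad, forces in N, time in s.
With the tool pointing down it reaches from about 275 to 1000 mm from the base axis. Payload 8.4 kg.
Tool frame: the origin (TCP) lies between the finger pads; the fingertips stand 8 mm ahead of it and the grasp point (between the pads) lies 11 mm behind it (tcp_to_tips is the distance from the TCP to the fingertips, in mm); z points along the fingers, y is the line along which they close (so a half turn about z gives the same grasp; the last joint's range is limited). The gripper opens to 85 mm and grips with 20 to 120 N. Pads are 22 mm wide; open, the fingers measure 114 mm over their backs; the gripper's body (76 mm by 85 mm) begins 54 mm behind the grasp point. The pads swing forward as they close: fully open they stand 13 mm farther back than shut.
Start: joints at [1.239, 0.353, 1.633, -0, 1.155, -0.002], TCP at [202.407, 591.32, 239.281] pointing down, gripper open.
Joint ranges: [-2.63, 2.63], [-0.92, 2.1], [0.06, 2.66], [-1.3, 4.44], [0, 2.69], [-3.02, 3.02]. Speed limits (rad/s): [2.22, 2.22, 2.79, 3.14, 3.14, 3.14].

## Interface

Orientations are given as [roll, pitch, yaw] about the fixed x, y, z axes, in that order (R = Rz(yaw) Ry(pitch) Rx(roll)).
In Python, from rig import * gives the robot as it stands.
- The arm moves only by the tool step_arm, never from a script. Its argument "motion" is a list of rows, each an object with "claw": the finger opening in mm, from 0 to 85.4; "delta_pos": the shift along the tool's x, y, z in mm, a list of three; "turn": the turn about the tool's z in rad. In form: [{"claw": claw, "delta_pos": [dx, dy, dz], "turn": turn}, ...]. A call has 1 to 8 rows; each row shifts and turns the commanded pose from where the row before left it, along the tool's axes as they then stand; what a row does not reach is not made up. A row lasts 1/12 s, in which the tool goes at most 41.7 mm and 7.16 degrees, less where a joint would pass 70% of its speed; a pose out of reach is approached as far as the arm can. A call is refused whole if a number of a shift passes 41.7 or a number of a turn 0.125, either way. A call with a gripper value outside its range is refused whole. The fingers move at their own pace and stop on an object; "force" is the grip in N (left out, the last holds). Time passes only in rows, so rows that do not move let the fingers close. It gives the time, the measured TCP pose, the force, the opening and the grip force at its end, in the units of the state.
- sense(): the state, without advancing time (a new reading comes with each control period).
- grab_frame(name): name is "scene" or "top" or "wrist"; returns a dict with "img" (400x640x3 uint8, red, green, blue), "vertical_fov" (degrees; the focal length in pixels is half the picture's height over the tangent of half this angle, whatever the lens; pixels are square), "cx", "cy" (the principal point, pixels), "D" ([k1, k2, p1, p2, k3] as OpenCV has them; the pictures are not rectified), "R" (3x3) and "t" (3): a world point X has camera coordinates R X + t. Camera axes: x right, y down, z forward; pixel columns grow to the right and rows downward; lengths in mm; the calibration is good to about 2 mm. A picture is of the moment at which its call begins. There is no depth.
- sign_off(): hands the job in; it is judged then, once.
The state is a dict: "clock": time; "qpos": joint angles; "qvel": joint speeds; "joint_efforts": joint torques, N m; "eef_pos": TCP position; "tcp_rot": TCP orientation; "contact_force": force on the tool from outside, world axes, zero at the start; "wrist_torque": the same for the moment, N m; "opening": opening from 0.0 (shut) to 1.0 (fully open); "grasp_force": force on a finger pad.
Only numpy, scipy, OpenCV 4.12 (cv2) and the standard library are available. Lean on these libraries where they do the work, as an engineer would, in place of code of your own. Each camera call takes 0.05 s, during which the arm holds its last target. There are 200 camera calls.

## Task

One of the three look-alike tins of binding screws is the full one, and only its weight tells. Working from the robot's left to its right, lift each tin in turn a few centimetres straight up off its pad, feel its weight, and set it back upright on the same pad (the last one may stay in hand if it is the one), without dropping or tipping any and leaving everything else on the shelf alone. Then hold the heaviest one up in the gripper, upright and still, its underside more than 15 cm above the shelf, with the other two back on their pads; finish while holding it, do not put it down.

Things in the scene. Friction and masses are not known exactly. Their poses are not given: they have to be found in the camera images.
- pad_left: the robot's left one (by y) of three identical black rubber discs, fixed to the shelf, 90 across, 4 thick; origin at the centre of the underside, on the shelf (z = 0)
- pad_mid: the middle one (by y) of three identical black rubber discs, fixed to the shelf, 90 across, 4 thick; origin at the centre of the underside, on the shelf (z = 0)
- pad_right: the robot's right one (by y) of three identical black rubber discs, fixed to the shelf, 90 across, 4 thick; origin at the centre of the underside, on the shelf (z = 0)
- tin_1: closed plain steel tin, an upright cylinder 58 in diameter and 80 high (its lid is fast and does not come off); origin at the centre of the underside, z up its axis. It starts standing upright on one of the three pads, within 6 of its centre, so its underside is 4 above the shelf. The three tins look alike and weigh between 0.13 and 0.70 kg, each pair differing by at least 0.08 kg and the heaviest by at least 0.13 kg; which tin stands on which pad changes from run to run
- tin_2: closed plain steel tin, an upright cylinder 58 in diameter and 80 high (its lid is fast and does not come off); origin at the centre of the underside, z up its axis. It starts standing upright on one of the three pads, within 6 of its centre, so its underside is 4 above the shelf. The three tins look alike and weigh between 0.13 and 0.70 kg, each pair differing by at least 0.08 kg and the heaviest by at least 0.13 kg; which tin stands on which pad changes from run to run
- tin_3: closed plain steel tin, an upright cylinder 58 in diameter and 80 high (its lid is fast and does not come off); origin at the centre of the underside, z up its axis. It starts standing upright on one of the three pads, within 6 of its centre, so its underside is 4 above the shelf. The three tins look alike and weigh between 0.13 and 0.70 kg, each pair differing by at least 0.08 kg and the heaviest by at least 0.13 kg; which tin stands on which pad changes from run to run
- bowl: bystander, loose: white ceramic bowl, 120 across, 50 high; origin at the centre of its underside
- toe_cap: bystander, loose: black rubber boot toe cap, about 92 x 84, 57 high; origin at the centre of its underside
- compass_case: bystander, loose: green plastic compass case with a snap lid, 88 x 64, 23 high; origin at the centre of its underside
- file_holder: bystander, loose: aluminium ski file holder with a clamped file, 190 long (its own x), 60 wide, 44 high; origin at the centre of its underside
- base_brush: bystander, loose: wooden brush block, bristles down, 110 (its own x) x 50, 40 high; origin at the centre of its underside
- screwdriver: bystander, loose: screwdriver lying along its own x, about 200 long; origin at the centre of its underside
- cleaner_jar: bystander, loose: small jar with a black cap, 52 across, 75 high; origin at the centre of its underside
There are look-alikes about, which are no part of the job. Leave any red or turquoise look-alike of the tin_2 alone.

How it is judged:
By the outcome, as a careful person would: the job done as asked, in the order asked, and still so for the second after the job is handed in, while the arm keeps its last pose, push and grip.
It also fails if it takes over 64 s, if anything falls off the work surface, if the arm or the gripper's body presses on something with over 40 N, if the wrist force passes 120 N, or if a joint passes its speed limit or range.

## Working session

There is one attempt and no reset: what is moved stays moved. The work goes in short steps, Python scripts to look and compute and a tool call to move; the robot and the scene stay as the last step left them, time stands still between calls to the robot, and variables do not carry over. Pictures are saved under pics/ and viewed, at most 10 in all, crops included, and the job is handed in when it is done.

Besides the shell and the picture viewer there is one more tool, called after "Request:" in YAML: its name, and indented under it one key for each argument. step_arm: Moves the arm, as the interface text tells. Its arguments: {"type":"object","properties":{"motion":{"type":"array","items":{"type":"object","properties":{"claw":{"type":"number"},"delta_pos":{"type":"array","items":{"type":"number"}},"turn":{"type":"number"}}}},"force":{"type":"number"}},"required":["motion"]}

```bash
mkdir -p pics
python3 - <<'E'
from rig import *
import cv2,pickle
s=sense();print({k:s[k] for k in('clock','eef_pos','tcp_rot','contact_force','opening')})
F={}
for n in('scene','top'):
    f=grab_frame(n);F[n]=f;cv2.imwrite(f'pics/{n}0.png',f['img'][:,:,::-1])
    print(n,f['vertical_fov'],f['cx'],f['cy'],f['D'],-f['R'].T@f['t'])
pickle.dump(F,open('f.pkl','wb'))
E
```

```text
{'clock': 0.0, 'eef_pos': array([202.26298073, 590.85658089, 238.53029201]), 'tcp_rot': array([-3.14014013e+00,  1.84531920e-07,  2.81173474e+00]), 'contact_force': array([ 0.59030861, -0.4223343 ,  0.14515403]), 'opening': 0.9983926031724836}
scene 47.730810149310315 321.9984972829954 202.53948052937662 [-0.04165741  0.          0.          0.          0.        ] [1383.58337044  161.32307128  742.42162744]
top 48.73086591314042 319.41052615592974 198.5464908661339 [-0.12331687  0.          0.          0.          0.        ] [ 452.10201924  -32.98164622 1111.64988224]
```

View pics/top0.png

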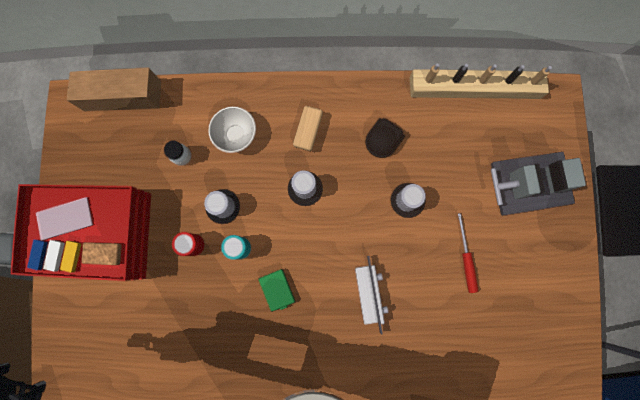

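View pics/scene0.png

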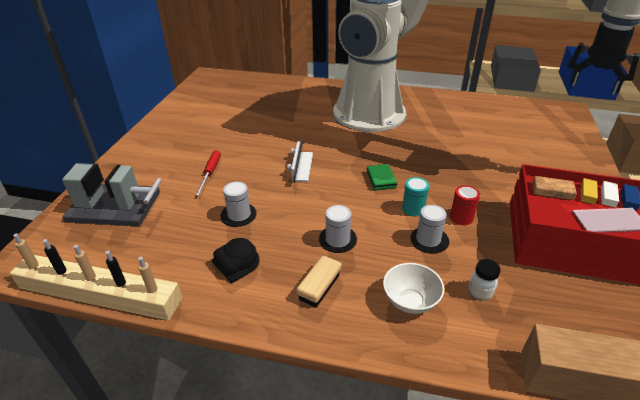

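Three grey tins stand on black discs. In top they are at about (217,205), (304,184) and (410,196); in scene at (431,228), (338,227) and (237,202). Possible mix-ups in top: red tin (187,244), turquoise tin (235,247), cleaner jar (177,152). I choose only the grey ones on black pads.

```bash
cat > h.py <<'E'
import numpy as np,cv2
def ray(f,px,z):
    F=200/np.tan(np.radians(f['vertical_fov']/2))
    K=np.array([[F,0,f['cx']],[0,F,f['cy']],[0,0,1]])
    p=cv2.undistortPoints(np.array(px,float).reshape(-1,1,2),K,np.array(f['D'],float)).reshape(-1,2)
    d=np.c_[p,np.ones(len(p))]@f['R']; c=-f['R'].T@f['t']
    return c+d*((z-c[2])/d[:,2])[:,None]
def proj(f,X):
    F=200/np.tan(np.radians(f['vertical_fov']/2))
    K=np.array([[F,0,f['cx']],[0,F,f['cy']],[0,0,1]])
    return cv2.projectPoints(np.array(X,float).reshape(-1,1,3),cv2.Rodrigues(f['R'])[0],f['t'],K,np.array(f['D'],float))[0].reshape(-1,2)
E
python3 - <<'E'
import pickle;from h import *
F=pickle.load(open('f.pkl','rb'));tiles=[]
P={'top':[(217,205),(304,184),(410,196)],'scene':[(431,228),(338,227),(237,202)]}
for n in P:
    f=F[n];im=f['img'];hsv=cv2.cvtColor(im,cv2.COLOR_RGB2HSV);row=[]
    for (u,v) in P[n]:
        x0,y0=u-32,v-32
        h=hsv[y0:y0+64,x0:x0+64]
        m=((h[...,1]<70)&(h[...,2]>(165 if n=='top' else 165))).astype(np.uint8)
        cs=cv2.findContours(m,cv2.RETR_EXTERNAL,cv2.CHAIN_APPROX_NONE)[0]
        c=max(cs,key=cv2.contourArea);e=cv2.fitEllipse(cv2.convexHull(c)) 
        # lid contour unprojected to z=84: circle of 58?
        W=ray(f,c.reshape(-1,2)+[x0,y0],84);(cx,cy),r=cv2.minEnclosingCircle(W[:,:2].astype(np.float32))
        # pad: dark mask
        d=(h[...,2]<45).astype(np.uint8);dc=max(cv2.findContours(d,cv2.RETR_EXTERNAL,cv2.CHAIN_APPROX_NONE)[0],key=cv2.contourArea)
        D=ray(f,dc.reshape(-1,2)+[x0,y0],4);(px,py),pr=cv2.minEnclosingCircle(D[:,:2].astype(np.float32))
        print(n,(u,v),'lid',round(cx),round(cy),'d',round(2*r),'ext',np.ptp(W[:,:2],axis=0).round(),'pad',round(px),round(py),'d',round(2*pr))
        t=cv2.resize(im[y0:y0+64,x0:x0+64],(256,256),interpolation=cv2.INTER_CUBIC)
        a=np.linspace(0,6.28,60);
        q=(proj(f,np.c_[cx+29*np.cos(a),cy+29*np.sin(a),84+0*a])-[x0,y0]+.5)*4
        cv2.polylines(t,[q.astype(int)],True,(255,0,0));
        q=(proj(f,np.c_[px+45*np.cos(a),py+45*np.sin(a),4+0*a])-[x0,y0]+.5)*4
        cv2.polylines(t,[q.astype(int)],True,(0,255,0));row.append(t)
    tiles.append(np.hstack(row))
cv2.imwrite('pics/c1.png',np.vstack(tiles)[:,:,::-1])
E
```

```text
top (217, 205) lid 583 226 d 55 ext [55. 53.] pad 584 227 d 87
top (304, 184) lid 631 18 d 55 ext [53. 52.] pad 628 17 d 86
top (410, 196) lid 596 -241 d 55 ext [55. 53.] pad 623 -224 d 48
scene (431, 228) lid 585 227 d 56 ext [55. 53.] pad 588 230 d 88
scene (338, 227) lid 633 20 d 57 ext [55. 56.] pad 633 19 d 89
scene (237, 202) lid 598 -239 d 58 ext [54. 58.] pad 601 -242 d 90
```

View pics/c1.png

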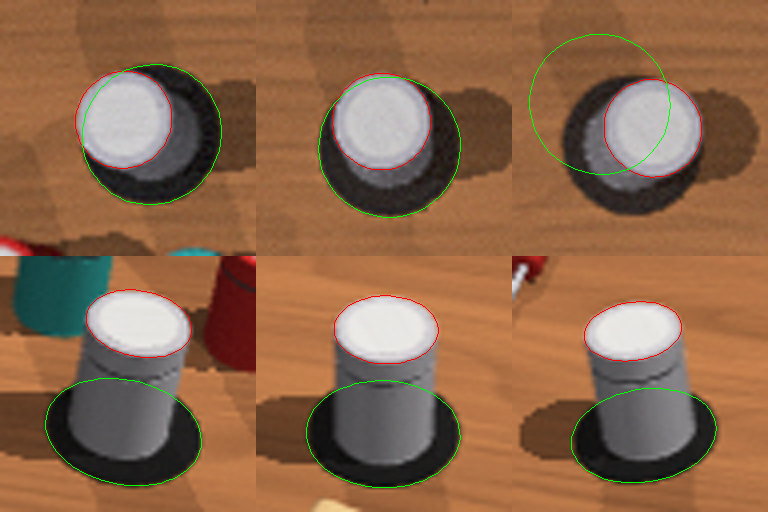

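The red outlines sit on the lids and both views agree to about 2 mm, with lid diameters near 58: left tin (584,226), middle (632,19), right (597,-240). No turn is needed, since the tool's y is nearly world y and the fingers clear the red and turquoise tins.

Request:
step_arm:
  motion:
    - {"claw":85,"delta_pos":[-30,-13.8,0],"turn":0}
    - {"claw":85,"delta_pos":[-30,-13.8,0],"turn":0}
    - {"claw":85,"delta_pos":[-30,-13.8,0],"turn":0}
    - {"claw":85,"delta_pos":[-30,-13.8,0],"turn":0}
    - {"claw":85,"delta_pos":[-30,-13.8,0],"turn":0}
    - {"claw":85,"delta_pos":[-30,-13.8,0],"turn":0}
    - {"claw":85,"delta_pos":[-30,-13.8,0],"turn":0}
    - {"claw":85,"delta_pos":[-30,-13.8,0],"turn":0}
  force: 60

```text
clock: 0.77
eef_pos: [394.5, 407.7, 239.1]
tcp_rot: [-3.141, -0.0, 2.812]
contact_force: [0.7, -0.2, 0.4]
opening: 0.994
grasp_force: 0.0
```

Request:
step_arm:
  motion:
    - {"claw":85,"delta_pos":[-30,-13.8,0],"turn":0}
    - {"claw":85,"delta_pos":[-30,-13.8,0],"turn":0}
    - {"claw":85,"delta_pos":[-30,-13.8,0],"turn":0}
    - {"claw":85,"delta_pos":[-30,-13.8,0],"turn":0}
    - {"claw":85,"delta_pos":[-30,-13.8,0],"turn":0}
    - {"claw":85,"delta_pos":[-30,-13.8,0],"turn":0}
    - {"claw":85,"delta_pos":[-30,-13.8,0],"turn":0}
    - {"claw":85,"delta_pos":[-30,-13.8,0],"turn":0}

```text
clock: 1.43
eef_pos: [585.8, 225.5, 238.9]
tcp_rot: [-3.141, -0.001, 2.812]
contact_force: [1.1, 0.5, 0.1]
opening: 0.996
grasp_force: 0.0
```

Request:
step_arm:
  motion:
    - {"claw":85,"delta_pos":[0,0,0],"turn":0}
    - {"claw":85,"delta_pos":[0,0,0],"turn":0}
    - {"claw":85,"delta_pos":[0,0,0],"turn":0}
    - {"claw":85,"delta_pos":[0,0,0],"turn":0}

```text
clock: 1.77
eef_pos: [584.1, 227.6, 239.0]
tcp_rot: [-3.141, -0.001, 2.812]
contact_force: [-0.6, -0.3, -1.0]
opening: 0.997
grasp_force: 0.0
```

Request:
step_arm:
  motion:
    - {"claw":85,"delta_pos":[0,-1,25],"turn":0}
    - {"claw":85,"delta_pos":[0,0,25],"turn":0}
    - {"claw":85,"delta_pos":[0,0,25],"turn":0}
    - {"claw":85,"delta_pos":[0,0,25],"turn":0}
    - {"claw":85,"delta_pos":[0,0,25],"turn":0}
    - {"claw":85,"delta_pos":[0,0,0],"turn":0}
    - {"claw":85,"delta_pos":[0,0,0],"turn":0}

```text
clock: 2.35
eef_pos: [583.2, 226.6, 113.6]
tcp_rot: [-3.14, -0.002, 2.813]
contact_force: [0.7, -0.4, 0.2]
opening: 0.997
grasp_force: 0.0
```

Request:
step_arm:
  motion:
    - {"claw":85,"delta_pos":[0,0,10],"turn":0}
    - {"claw":85,"delta_pos":[0,0,10],"turn":0}
    - {"claw":85,"delta_pos":[0,0,10],"turn":0}
    - {"claw":85,"delta_pos":[0,0,10],"turn":0}

```text
clock: 2.68
eef_pos: [585.0, 226.2, 74.1]
tcp_rot: [3.141, 0.001, 2.812]
contact_force: [0.6, 0.2, -0.4]
opening: 0.997
grasp_force: 0.0
```

Run:
```python
from rig import *
import cv2
cv2.imwrite('pics/w1.png',grab_frame('wrist')['img'][:,:,::-1]);s=sense();print(s['eef_pos'],s['contact_force'])
```

```text
[583.68312288 225.62516671  71.80398462] [-0.69816849  0.51927741 -1.7514477 ]
```

View pics/w1.png

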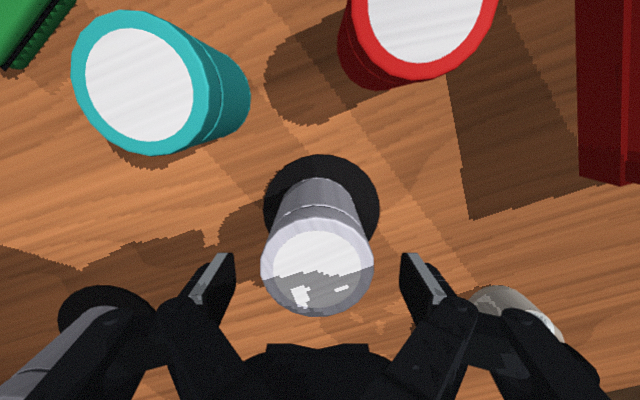

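The tin is centred between the fingers (lid at (317,268), finger edges at 233 and 402), and the red and turquoise tins are clear. Going on down to grip.

Request:
step_arm:
  motion:
    - {"claw":85,"delta_pos":[0,0,9],"turn":0}
    - {"claw":85,"delta_pos":[0,0,9],"turn":0}
    - {"claw":85,"delta_pos":[0,0,9],"turn":0}
    - {"claw":85,"delta_pos":[0,0,8],"turn":0}
    - {"claw":85,"delta_pos":[0,0,0],"turn":0}
    - {"claw":85,"delta_pos":[0,0,0],"turn":0}

```text
clock: 3.23
eef_pos: [584.3, 225.8, 38.6]
tcp_rot: [-3.141, -0.001, 2.812]
contact_force: [-0.3, 0.5, 1.0]
opening: 0.992
grasp_force: 0.0
```

Request:
step_arm:
  motion:
    - {"claw":62,"delta_pos":[0,0,0],"turn":0}
    - {"claw":62,"delta_pos":[0,0,0],"turn":0}
    - {"claw":62,"delta_pos":[0,0,0],"turn":0}
    - {"claw":62,"delta_pos":[0,0,0],"turn":0}
    - {"claw":50,"delta_pos":[0,0,0],"turn":0}
    - {"claw":50,"delta_pos":[0,0,0],"turn":0}
    - {"claw":50,"delta_pos":[0,0,0],"turn":0}
    - {"claw":50,"delta_pos":[0,0,0],"turn":0}

```text
clock: 3.9
eef_pos: [585.0, 226.1, 40.0]
tcp_rot: [3.141, 0.001, 2.812]
contact_force: [-1.3, -1.7, 4.9]
opening: 0.665
grasp_force: 63.7
```

Request:
step_arm:
  motion:
    - {"claw":50,"delta_pos":[0,0,-5],"turn":0}
    - {"claw":50,"delta_pos":[0,0,-8],"turn":0}
    - {"claw":50,"delta_pos":[0,0,-10],"turn":0}
    - {"claw":50,"delta_pos":[0,0,-10],"turn":0}
    - {"claw":50,"delta_pos":[0,0,-7],"turn":0}
    - {"claw":50,"delta_pos":[0,0,0],"turn":0}
    - {"claw":50,"delta_pos":[0,0,0],"turn":0}
    - {"claw":50,"delta_pos":[0,0,0],"turn":0}

```text
clock: 4.57
eef_pos: [584.5, 225.9, 79.2]
tcp_rot: [-3.141, -0.0, 2.812]
contact_force: [-0.5, 0.3, -6.7]
opening: 0.665
grasp_force: 65.2
```

```bash
cat > w.py <<'E'
from rig import *
import cv2,sys,numpy as np
a=[]
for i in range(int(sys.argv[2])):
    f=grab_frame('scene');s=sense();a.append(np.r_[s['contact_force'],s['eef_pos'],s['wrist_torque']])
a=np.array(a);print('mean',a.mean(0).round(2),'sd',a.std(0).round(2),s['clock'],s['grasp_force'],s['opening'])
cv2.imwrite(sys.argv[1],f['img'][:,:,::-1])
E
python3 w.py pics/l1.png 30
```

```text
mean [-9.0000e-02 -3.0000e-02 -6.3800e+00  5.8464e+02  2.2599e+02  7.9160e+01
  0.0000e+00 -1.0000e-02 -1.0000e-02] sd [0.47 0.39 0.59 0.14 0.05 0.2  0.03 0.03 0.03] 6.0667 65.2352499961853 0.6668740036899007
```

View pics/l1.png

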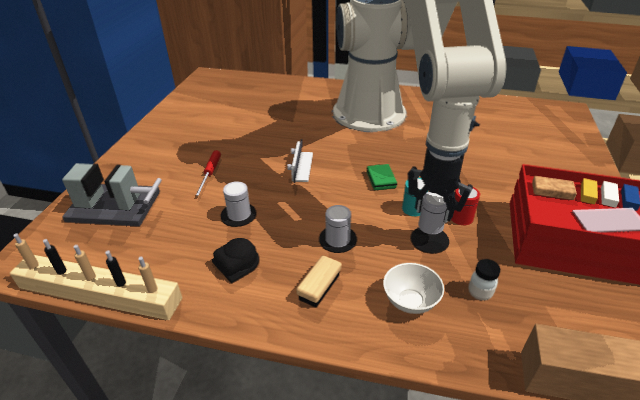

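The left tin is lifted, upright at (431,212) and clear of its pad; it weighs about 6.4 N. Setting it back.

Request:
step_arm:
  motion:
    - {"claw":50,"delta_pos":[0,0,8],"turn":0}
    - {"claw":50,"delta_pos":[0,0,9],"turn":0}
    - {"claw":50,"delta_pos":[0,0,9],"turn":0}
    - {"claw":50,"delta_pos":[0,0,6],"turn":0}
    - {"claw":50,"delta_pos":[0,0,3],"turn":0}
    - {"claw":50,"delta_pos":[0,0,2],"turn":0}
    - {"claw":50,"delta_pos":[0,0,1.5],"turn":0}
    - {"claw":50,"delta_pos":[0,0,1],"turn":0}

```text
clock: 6.73
eef_pos: [584.7, 226.0, 40.0]
tcp_rot: [-3.141, -0.0, 2.812]
contact_force: [-4.3, -2.5, 6.8]
opening: 0.668
grasp_force: 65.6
```

Request:
step_arm:
  motion:
    - {"claw":50,"delta_pos":[0,0,0.5],"turn":0}
    - {"claw":50,"delta_pos":[0,0,0],"turn":0}
    - {"claw":50,"delta_pos":[0,0,0],"turn":0}
  force: 60

```text
clock: 6.98
eef_pos: [584.7, 226.0, 40.0]
tcp_rot: [3.141, 0.0, 2.812]
contact_force: [-4.5, -2.6, 4.3]
opening: 0.667
grasp_force: 65.7
```

Request:
step_arm:
  motion:
    - {"claw":62,"delta_pos":[0,0,0],"turn":0}
    - {"claw":66,"delta_pos":[0,0,0],"turn":0}
    - {"claw":72,"delta_pos":[0,0,0],"turn":0}
    - {"claw":85,"delta_pos":[0,0,0],"turn":0}
    - {"claw":85,"delta_pos":[0,0,0],"turn":0}
    - {"claw":85,"delta_pos":[0,0,0],"turn":0}
    - {"claw":85,"delta_pos":[0,0,0],"turn":0}
    - {"claw":85,"delta_pos":[0,0,0],"turn":0}

```text
clock: 7.65
eef_pos: [584.7, 226.0, 39.2]
tcp_rot: [-3.142, -0.0, 2.812]
contact_force: [1.0, 0.1, -0.2]
opening: 0.99
grasp_force: 0.0
```

Request:
step_arm:
  motion:
    - {"claw":85,"delta_pos":[0,0,-6],"turn":0}
    - {"claw":85,"delta_pos":[0,0,-12],"turn":0}
    - {"claw":85,"delta_pos":[0,0,-18],"turn":0}
    - {"claw":85,"delta_pos":[0,0,-24],"turn":0}
    - {"claw":85,"delta_pos":[0,0,-30],"turn":0}
    - {"claw":85,"delta_pos":[0,0,-30],"turn":0}
    - {"claw":85,"delta_pos":[0,0,0],"turn":0}
    - {"claw":85,"delta_pos":[0,0,0],"turn":0}

```text
clock: 8.32
eef_pos: [586.2, 226.6, 162.5]
tcp_rot: [3.138, 0.004, 2.812]
contact_force: [0.3, -0.1, -0.1]
opening: 0.992
grasp_force: 0.0
```

```bash
python3 w.py pics/b1.png 6; python3 -c "
from rig import *;s=sense();print(s['eef_pos'],s['tcp_rot'])"
```

```text
mean [-1.9000e-01  6.0000e-02 -1.2000e-01  5.8421e+02  2.2584e+02  1.5889e+02
 -1.0000e-02  0.0000e+00  0.0000e+00] sd [0.39 0.24 0.46 0.4  0.15 0.91 0.02 0.03 0.03] 8.6167 0.0 0.9979000427959132
[584.04178286 225.78507959 158.16374382] [-3.14030583e+00 -1.52706833e-03  2.81183872e+00]
```

Request:
step_arm:
  motion:
    - {"claw":85,"delta_pos":[-14,-22.5,0],"turn":0}
    - {"claw":85,"delta_pos":[-14,-22.5,0],"turn":0}
    - {"claw":85,"delta_pos":[-14,-22.5,0],"turn":0}
    - {"claw":85,"delta_pos":[-14,-22.5,0],"turn":0}
    - {"claw":85,"delta_pos":[-14,-22.5,0],"turn":0}
    - {"claw":85,"delta_pos":[-14,-22.5,0],"turn":0}
    - {"claw":85,"delta_pos":[-14,-22.5,0],"turn":0}
    - {"claw":85,"delta_pos":[-14,-22.5,0],"turn":0}

```text
clock: 9.28
eef_pos: [632.1, 18.2, 158.4]
tcp_rot: [-3.141, -0.001, 2.812]
contact_force: [0.5, 0.3, 0.6]
opening: 0.992
grasp_force: 0.0
```

Request:
step_arm:
  motion:
    - {"claw":85,"delta_pos":[0,0,0],"turn":0}
    - {"claw":85,"delta_pos":[0,0,0],"turn":0}
    - {"claw":85,"delta_pos":[0,0,20],"turn":0}
    - {"claw":85,"delta_pos":[0,0,20],"turn":0}
    - {"claw":85,"delta_pos":[0,0,0],"turn":0}
    - {"claw":85,"delta_pos":[0,0,0],"turn":0}

```text
clock: 9.78
eef_pos: [631.2, 20.4, 118.1]
tcp_rot: [-3.141, -0.003, 2.813]
contact_force: [0.9, -0.6, 0.4]
opening: 0.997
grasp_force: 0.0
```

Run:
```python
from rig import *
import cv2,numpy as np
b=cv2.imread('pics/b1.png');s=sense();print(s['eef_pos'],s['tcp_rot'])
w=grab_frame('wrist')['img'][:,:,::-1];c=grab_frame('scene')['img'][:,:,::-1]
cv2.imwrite('pics/m1.png',np.hstack([cv2.resize(w,(400,250)),cv2.resize(c[90:340,160:560],(400,250))]))
```

```text
[631.16184072  20.37504307 118.14887969] [-3.14063573e+00 -3.10152613e-03  2.81261146e+00]
```

View pics/m1.png

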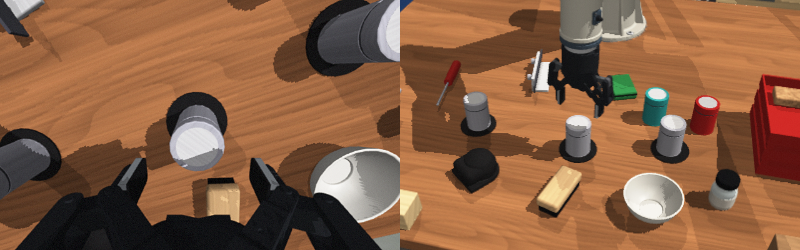

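The left tin is back upright on its pad (right half, (670,135)). The middle tin is centred between the fingers (lid at 197, fingers 147 to 250). Going down.

Request:
step_arm:
  motion:
    - {"claw":85,"delta_pos":[0,-1,14],"turn":0}
    - {"claw":85,"delta_pos":[0,0,14],"turn":0}
    - {"claw":85,"delta_pos":[0,0,14],"turn":0}
    - {"claw":85,"delta_pos":[0,0,14],"turn":0}
    - {"claw":85,"delta_pos":[0,0,14],"turn":0}
    - {"claw":85,"delta_pos":[0,0,9],"turn":0}
    - {"claw":85,"delta_pos":[0,0,0],"turn":0}
    - {"claw":85,"delta_pos":[0,0,0],"turn":0}

```text
clock: 10.55
eef_pos: [631.9, 18.6, 39.9]
tcp_rot: [-3.141, -0.001, 2.812]
contact_force: [0.7, -0.6, 0.8]
opening: 0.995
grasp_force: 0.0
```

Request:
step_arm:
  motion:
    - {"claw":62,"delta_pos":[0,0,0],"turn":0}
    - {"claw":62,"delta_pos":[0,0,0],"turn":0}
    - {"claw":62,"delta_pos":[0,0,0],"turn":0}
    - {"claw":62,"delta_pos":[0,0,0],"turn":0}
    - {"claw":50,"delta_pos":[0,0,0],"turn":0}
    - {"claw":50,"delta_pos":[0,0,0],"turn":0}
    - {"claw":50,"delta_pos":[0,0,0],"turn":0}
    - {"claw":50,"delta_pos":[0,0,0],"turn":0}

```text
clock: 11.22
eef_pos: [632.6, 18.5, 41.1]
tcp_rot: [3.141, 0.001, 2.812]
contact_force: [-1.8, -0.8, 6.6]
opening: 0.67
grasp_force: 63.6
```

Request:
step_arm:
  motion:
    - {"claw":50,"delta_pos":[0,0,-5],"turn":0}
    - {"claw":50,"delta_pos":[0,0,-8],"turn":0}
    - {"claw":50,"delta_pos":[0,0,-10],"turn":0}
    - {"claw":50,"delta_pos":[0,0,-10],"turn":0}
    - {"claw":50,"delta_pos":[0,0,-7],"turn":0}
    - {"claw":50,"delta_pos":[0,0,0],"turn":0}
    - {"claw":50,"delta_pos":[0,0,0],"turn":0}
    - {"claw":50,"delta_pos":[0,0,0],"turn":0}

```text
clock: 11.88
eef_pos: [631.8, 18.5, 80.2]
tcp_rot: [-3.142, -0.0, 2.812]
contact_force: [0.2, -0.7, -3.2]
opening: 0.667
grasp_force: 64.0
```

```bash
python3 w.py pics/l2.png 30
```

```text
mean [-7.0000e-02  1.1000e-01 -1.5400e+00  6.3198e+02  1.8510e+01  8.0170e+01
  1.0000e-02 -0.0000e+00  0.0000e+00] sd [0.47 0.5  0.44 0.14 0.01 0.19 0.03 0.03 0.03] 13.3833 63.996344804763794 0.6641701002130523
```

Request:
step_arm:
  motion:
    - {"claw":50,"delta_pos":[0,0,8],"turn":0}
    - {"claw":50,"delta_pos":[0,0,9],"turn":0}
    - {"claw":50,"delta_pos":[0,0,9],"turn":0}
    - {"claw":50,"delta_pos":[0,0,6],"turn":0}
    - {"claw":50,"delta_pos":[0,0,3],"turn":0}
    - {"claw":50,"delta_pos":[0,0,2],"turn":0}
    - {"claw":50,"delta_pos":[0,0,1.5],"turn":0}
    - {"claw":50,"delta_pos":[0,0,1],"turn":0}

```text
clock: 14.05
eef_pos: [632.0, 18.5, 41.1]
tcp_rot: [-3.142, -0.0, 2.812]
contact_force: [-5.4, -0.5, 11.6]
opening: 0.667
grasp_force: 64.1
```

Request:
step_arm:
  motion:
    - {"claw":50,"delta_pos":[0,0,0.5],"turn":0}
    - {"claw":50,"delta_pos":[0,0,0],"turn":0}
    - {"claw":50,"delta_pos":[0,0,0],"turn":0}

```text
clock: 14.3
eef_pos: [632.1, 18.5, 41.2]
tcp_rot: [3.142, 0.0, 2.812]
contact_force: [-4.2, -0.2, 5.6]
opening: 0.667
grasp_force: 64.3
```

The middle tin weighs 1.5 N. Releasing it and going to the right one.

Request:
step_arm:
  motion:
    - {"claw":62,"delta_pos":[0,0,0],"turn":0}
    - {"claw":66,"delta_pos":[0,0,0],"turn":0}
    - {"claw":72,"delta_pos":[0,0,0],"turn":0}
    - {"claw":85,"delta_pos":[0,0,0],"turn":0}
    - {"claw":85,"delta_pos":[0,0,0],"turn":0}
    - {"claw":85,"delta_pos":[0,0,0],"turn":0}
    - {"claw":85,"delta_pos":[0,0,0],"turn":0}
    - {"claw":85,"delta_pos":[0,0,0],"turn":0}

```text
clock: 14.97
eef_pos: [632.1, 18.5, 40.2]
tcp_rot: [-3.142, -0.0, 2.812]
contact_force: [0.4, 0.5, 0.2]
opening: 0.996
grasp_force: 0.0
```

Request:
step_arm:
  motion:
    - {"claw":85,"delta_pos":[0,0,-6],"turn":0}
    - {"claw":85,"delta_pos":[0,0,-12],"turn":0}
    - {"claw":85,"delta_pos":[0,0,-18],"turn":0}
    - {"claw":85,"delta_pos":[0,0,-24],"turn":0}
    - {"claw":85,"delta_pos":[0,0,-30],"turn":0}
    - {"claw":85,"delta_pos":[0,0,-30],"turn":0}
    - {"claw":85,"delta_pos":[0,0,0],"turn":0}
    - {"claw":85,"delta_pos":[0,0,0],"turn":0}

```text
clock: 15.63
eef_pos: [633.6, 18.5, 163.5]
tcp_rot: [3.14, 0.005, 2.812]
contact_force: [-0.2, -1.7, -0.8]
opening: 0.996
grasp_force: 0.0
```

Request:
step_arm:
  motion:
    - {"claw":85,"delta_pos":[-6.4,-32,0],"turn":0}
    - {"claw":85,"delta_pos":[-6.4,-32,0],"turn":0}
    - {"claw":85,"delta_pos":[-6.4,-32,0],"turn":0}
    - {"claw":85,"delta_pos":[-6.4,-32,0],"turn":0}
    - {"claw":85,"delta_pos":[-6.4,-32,0],"turn":0}
    - {"claw":85,"delta_pos":[-6.4,-32,0],"turn":0}
    - {"claw":85,"delta_pos":[-6.4,-32,0],"turn":0}
    - {"claw":85,"delta_pos":[-6.4,-32,0],"turn":0}

```text
clock: 16.3
eef_pos: [596.4, -241.6, 159.4]
tcp_rot: [3.141, -0.002, 2.812]
contact_force: [-0.1, -0.3, -0.4]
opening: 0.995
grasp_force: 0.0
```

Request:
step_arm:
  motion:
    - {"claw":85,"delta_pos":[0,0,0],"turn":0}
    - {"claw":85,"delta_pos":[0,0,0],"turn":0}
    - {"claw":85,"delta_pos":[0,0,20],"turn":0}
    - {"claw":85,"delta_pos":[0,0,20],"turn":0}
    - {"claw":85,"delta_pos":[0,0,0],"turn":0}
    - {"claw":85,"delta_pos":[0,0,0],"turn":0}

```text
clock: 16.8
eef_pos: [596.6, -238.8, 119.1]
tcp_rot: [3.141, -0.003, 2.813]
contact_force: [-1.1, -0.6, 0.8]
opening: 0.992
grasp_force: 0.0
```

Run:
```python
from rig import *
import cv2,numpy as np
s=sense();print(s['eef_pos'],s['tcp_rot'])
w=grab_frame('wrist')['img'][:,:,::-1];c=grab_frame('scene')['img'][:,:,::-1]
cv2.imwrite('pics/r1.png',np.hstack([cv2.resize(w,(400,250)),cv2.resize(c[90:340,160:560],(400,250))]))
```

```text
[ 596.62693494 -238.77647921  119.11755511] [ 3.14120221 -0.00344688  2.81269333]
```

View pics/r1.png

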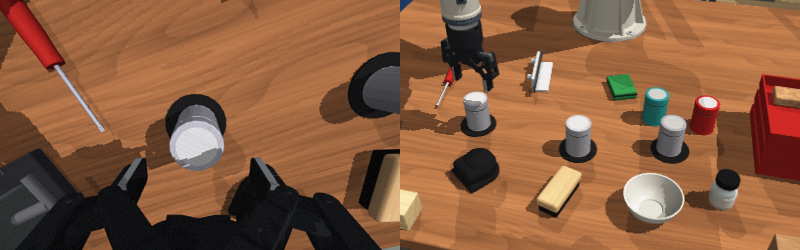

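The middle tin is back upright on its pad, and the right tin is centred (lid at 197, fingers 147 to 250). The toe cap and screwdriver are clear of the fingers' path.

Request:
step_arm:
  motion:
    - {"claw":85,"delta_pos":[0,-1,14],"turn":0}
    - {"claw":85,"delta_pos":[0,0,14],"turn":0}
    - {"claw":85,"delta_pos":[0,0,14],"turn":0}
    - {"claw":85,"delta_pos":[0,0,14],"turn":0}
    - {"claw":85,"delta_pos":[0,0,14],"turn":0}
    - {"claw":85,"delta_pos":[0,0,10],"turn":0}
    - {"claw":85,"delta_pos":[0,0,0],"turn":0}
    - {"claw":85,"delta_pos":[0,0,0],"turn":0}

```text
clock: 17.57
eef_pos: [596.8, -241.0, 39.3]
tcp_rot: [3.141, -0.002, 2.812]
contact_force: [0.4, 0.1, 0.7]
opening: 0.999
grasp_force: 0.0
```

Request:
step_arm:
  motion:
    - {"claw":62,"delta_pos":[0,0,0],"turn":0}
    - {"claw":62,"delta_pos":[0,0,0],"turn":0}
    - {"claw":62,"delta_pos":[0,0,0],"turn":0}
    - {"claw":62,"delta_pos":[0,0,0],"turn":0}
    - {"claw":50,"delta_pos":[0,0,0],"turn":0}
    - {"claw":50,"delta_pos":[0,0,0],"turn":0}
    - {"claw":50,"delta_pos":[0,0,0],"turn":0}
    - {"claw":50,"delta_pos":[0,0,0],"turn":0}

```text
clock: 18.23
eef_pos: [597.8, -241.4, 41.2]
tcp_rot: [-3.142, 0.001, 2.812]
contact_force: [-1.3, 0.7, 6.5]
opening: 0.665
grasp_force: 64.0
```

Request:
step_arm:
  motion:
    - {"claw":50,"delta_pos":[0,0,-5],"turn":0}
    - {"claw":50,"delta_pos":[0,0,-8],"turn":0}
    - {"claw":50,"delta_pos":[0,0,-10],"turn":0}
    - {"claw":50,"delta_pos":[0,0,-10],"turn":0}
    - {"claw":50,"delta_pos":[0,0,-7],"turn":0}
    - {"claw":50,"delta_pos":[0,0,0],"turn":0}
    - {"claw":50,"delta_pos":[0,0,0],"turn":0}
    - {"claw":50,"delta_pos":[0,0,0],"turn":0}

```text
clock: 18.9
eef_pos: [597.1, -241.1, 80.2]
tcp_rot: [-3.142, -0.0, 2.812]
contact_force: [-0.1, 0.3, -3.0]
opening: 0.665
grasp_force: 64.4
```

```bash
python3 w.py pics/l3.png 30
```

```text
mean [-4.0000e-02 -2.0000e-02 -3.3100e+00  5.9719e+02 -2.4119e+02  8.0160e+01
  0.0000e+00 -1.0000e-02  1.0000e-02] sd [0.48 0.4  0.45 0.13 0.05 0.2  0.02 0.02 0.03] 20.4 64.44026112556458 0.6656210837040505
```

The right tin weighs 3.3 N, so the left one (6.4 N) is the full one. Setting this down and returning.

Request:
step_arm:
  motion:
    - {"claw":50,"delta_pos":[0,0,8],"turn":0}
    - {"claw":50,"delta_pos":[0,0,9],"turn":0}
    - {"claw":50,"delta_pos":[0,0,9],"turn":0}
    - {"claw":50,"delta_pos":[0,0,6],"turn":0}
    - {"claw":50,"delta_pos":[0,0,3],"turn":0}
    - {"claw":50,"delta_pos":[0,0,2],"turn":0}
    - {"claw":50,"delta_pos":[0,0,1.5],"turn":0}
    - {"claw":50,"delta_pos":[0,0,1],"turn":0}

```text
clock: 21.07
eef_pos: [597.2, -241.2, 41.2]
tcp_rot: [3.142, -0.0, 2.812]
contact_force: [-4.9, 2.3, 11.6]
opening: 0.666
grasp_force: 64.8
```

Request:
step_arm:
  motion:
    - {"claw":50,"delta_pos":[0,0,0.5],"turn":0}
    - {"claw":50,"delta_pos":[0,0,0],"turn":0}
    - {"claw":50,"delta_pos":[0,0,0],"turn":0}

```text
clock: 21.32
eef_pos: [597.3, -241.2, 41.2]
tcp_rot: [-3.142, 0.0, 2.812]
contact_force: [-4.5, 1.6, 5.5]
opening: 0.671
grasp_force: 64.9
```

Request:
step_arm:
  motion:
    - {"claw":62,"delta_pos":[0,0,0],"turn":0}
    - {"claw":66,"delta_pos":[0,0,0],"turn":0}
    - {"claw":72,"delta_pos":[0,0,0],"turn":0}
    - {"claw":85,"delta_pos":[0,0,0],"turn":0}
    - {"claw":85,"delta_pos":[0,0,0],"turn":0}
    - {"claw":85,"delta_pos":[0,0,0],"turn":0}
    - {"claw":85,"delta_pos":[0,0,0],"turn":0}
    - {"claw":85,"delta_pos":[0,0,0],"turn":0}

```text
clock: 21.98
eef_pos: [597.3, -241.2, 40.2]
tcp_rot: [-3.142, -0.0, 2.812]
contact_force: [0.1, -0.2, 0.4]
opening: 0.999
grasp_force: 0.0
```

Request:
step_arm:
  motion:
    - {"claw":85,"delta_pos":[0,0,-6],"turn":0}
    - {"claw":85,"delta_pos":[0,0,-12],"turn":0}
    - {"claw":85,"delta_pos":[0,0,-18],"turn":0}
    - {"claw":85,"delta_pos":[0,0,-24],"turn":0}
    - {"claw":85,"delta_pos":[0,0,-30],"turn":0}
    - {"claw":85,"delta_pos":[0,0,-30],"turn":0}
    - {"claw":85,"delta_pos":[0,0,0],"turn":0}
    - {"claw":85,"delta_pos":[0,0,0],"turn":0}

```text
clock: 22.65
eef_pos: [598.7, -241.8, 163.6]
tcp_rot: [-3.141, 0.005, 2.812]
contact_force: [-0.5, -0.8, -0.8]
opening: 0.998
grasp_force: 0.0
```

Request:
step_arm:
  motion:
    - {"claw":85,"delta_pos":[10.2,27.4,0],"turn":0}
    - {"claw":85,"delta_pos":[10.2,27.4,0],"turn":0}
    - {"claw":85,"delta_pos":[10.2,27.4,0],"turn":0}
    - {"claw":85,"delta_pos":[10.2,27.4,0],"turn":0}
    - {"claw":85,"delta_pos":[10.2,27.4,0],"turn":0}
    - {"claw":85,"delta_pos":[10.2,27.4,0],"turn":0}
    - {"claw":85,"delta_pos":[10.2,27.4,0],"turn":0}
    - {"claw":85,"delta_pos":[10.2,27.4,0],"turn":0}

```text
clock: 23.32
eef_pos: [590.0, -6.0, 159.5]
tcp_rot: [-3.141, -0.002, 2.812]
contact_force: [-0.7, -0.4, -0.0]
opening: 0.996
grasp_force: 0.0
```

Request:
step_arm:
  motion:
    - {"claw":85,"delta_pos":[10.2,27.4,0],"turn":0}
    - {"claw":85,"delta_pos":[10.2,27.4,0],"turn":0}
    - {"claw":85,"delta_pos":[10.2,27.4,0],"turn":0}
    - {"claw":85,"delta_pos":[10.2,27.4,0],"turn":0}
    - {"claw":85,"delta_pos":[10.2,27.4,0],"turn":0}
    - {"claw":85,"delta_pos":[10.2,27.4,0],"turn":0}
    - {"claw":85,"delta_pos":[10.2,27.4,0],"turn":0}
    - {"claw":85,"delta_pos":[10.2,27.4,0],"turn":0}

```text
clock: 23.98
eef_pos: [583.8, 227.6, 159.4]
tcp_rot: [-3.14, -0.001, 2.812]
contact_force: [0.2, 0.2, 1.0]
opening: 0.994
grasp_force: 0.0
```

Request:
step_arm:
  motion:
    - {"claw":85,"delta_pos":[0,0,0],"turn":0}
    - {"claw":85,"delta_pos":[0,0,0],"turn":0}
    - {"claw":85,"delta_pos":[0,0,20],"turn":0}
    - {"claw":85,"delta_pos":[0,0,20],"turn":0}
    - {"claw":85,"delta_pos":[0,0,0],"turn":0}
    - {"claw":85,"delta_pos":[0,0,0],"turn":0}

```text
clock: 24.48
eef_pos: [583.8, 224.9, 119.2]
tcp_rot: [-3.139, -0.003, 2.811]
contact_force: [0.4, 0.5, 0.4]
opening: 0.996
grasp_force: 0.0
```

Run:
```python
from rig import *
import cv2,numpy as np
s=sense();print(s['eef_pos'],s['tcp_rot'])
w=grab_frame('wrist')['img'][:,:,::-1];c=grab_frame('scene')['img'][:,:,::-1]
cv2.imwrite('pics/r2.png',np.hstack([cv2.resize(w,(400,250)),cv2.resize(c[90:340,160:560],(400,250))]))
```

```text
[583.78246023 224.90562681 119.19253864] [-3.13921357e+00 -2.52581701e-03  2.81088645e+00]
```

View pics/r2.png

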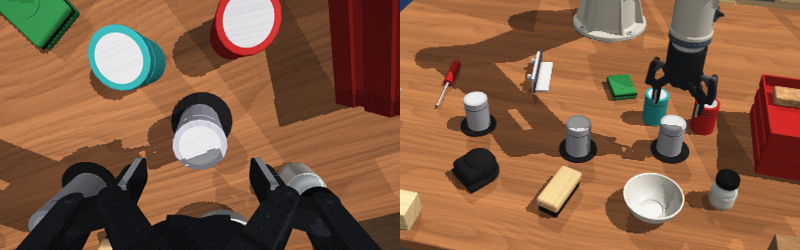

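The right and middle tins stand upright on their pads, and the left tin is nearly centred (lid at 200, fingers 147 to 250). Gripping it.

Request:
step_arm:
  motion:
    - {"claw":85,"delta_pos":[0,1,14],"turn":0}
    - {"claw":85,"delta_pos":[0,0,14],"turn":0}
    - {"claw":85,"delta_pos":[0,0,14],"turn":0}
    - {"claw":85,"delta_pos":[0,0,14],"turn":0}
    - {"claw":85,"delta_pos":[0,0,14],"turn":0}
    - {"claw":85,"delta_pos":[0,0,10],"turn":0}
    - {"claw":85,"delta_pos":[0,0,0],"turn":0}
    - {"claw":85,"delta_pos":[0,0,0],"turn":0}

```text
clock: 25.25
eef_pos: [585.2, 227.2, 40.2]
tcp_rot: [-3.141, -0.0, 2.812]
contact_force: [-0.6, -0.5, -0.4]
opening: 0.993
grasp_force: 0.0
```

Request:
step_arm:
  motion:
    - {"claw":62,"delta_pos":[0,0,0],"turn":0}
    - {"claw":62,"delta_pos":[0,0,0],"turn":0}
    - {"claw":62,"delta_pos":[0,0,0],"turn":0}
    - {"claw":62,"delta_pos":[0,0,0],"turn":0}
    - {"claw":50,"delta_pos":[0,0,0],"turn":0}
    - {"claw":50,"delta_pos":[0,0,0],"turn":0}
    - {"claw":50,"delta_pos":[0,0,0],"turn":0}
    - {"claw":50,"delta_pos":[0,0,0],"turn":0}

```text
clock: 25.92
eef_pos: [585.4, 227.2, 41.1]
tcp_rot: [3.142, 0.0, 2.812]
contact_force: [-2.5, -2.0, 7.6]
opening: 0.665
grasp_force: 63.3
```

Lift 200 mm, so the underside ends near 200 mm.

Request:
step_arm:
  motion:
    - {"claw":50,"delta_pos":[0,0,-5],"turn":0}
    - {"claw":50,"delta_pos":[0,0,-10],"turn":0}
    - {"claw":50,"delta_pos":[0,0,-15],"turn":0}
    - {"claw":50,"delta_pos":[0,0,-18],"turn":0}
    - {"claw":50,"delta_pos":[0,0,-18],"turn":0}
    - {"claw":50,"delta_pos":[0,0,-18],"turn":0}
    - {"claw":50,"delta_pos":[0,0,-18],"turn":0}
    - {"claw":50,"delta_pos":[0,0,-18],"turn":0}

```text
clock: 26.58
eef_pos: [584.6, 227.2, 161.3]
tcp_rot: [-3.141, -0.001, 2.812]
contact_force: [-0.6, -0.4, -6.7]
opening: 0.668
grasp_force: 65.4
```

Request:
step_arm:
  motion:
    - {"claw":50,"delta_pos":[0,0,-18],"turn":0}
    - {"claw":50,"delta_pos":[0,0,-18],"turn":0}
    - {"claw":50,"delta_pos":[0,0,-18],"turn":0}
    - {"claw":50,"delta_pos":[0,0,-14],"turn":0}
    - {"claw":50,"delta_pos":[0,0,-8],"turn":0}
    - {"claw":50,"delta_pos":[0,0,-4],"turn":0}
    - {"claw":50,"delta_pos":[0,0,0],"turn":0}
    - {"claw":50,"delta_pos":[0,0,0],"turn":0}

```text
clock: 27.25
eef_pos: [584.7, 227.2, 239.6]
tcp_rot: [-3.141, -0.001, 2.812]
contact_force: [-0.8, -0.3, -6.3]
opening: 0.666
grasp_force: 65.4
```

Request:
step_arm:
  motion:
    - {"claw":50,"delta_pos":[0,0,0],"turn":0}
    - {"claw":50,"delta_pos":[0,0,0],"turn":0}
    - {"claw":50,"delta_pos":[0,0,0],"turn":0}
    - {"claw":50,"delta_pos":[0,0,0],"turn":0}
    - {"claw":50,"delta_pos":[0,0,0],"turn":0}
    - {"claw":50,"delta_pos":[0,0,0],"turn":0}

```text
clock: 27.75
eef_pos: [585.1, 227.3, 240.1]
tcp_rot: [-3.141, -0.0, 2.812]
contact_force: [-0.1, -1.0, -6.1]
opening: 0.665
grasp_force: 65.4
```

```bash
python3 w.py pics/end.png 12
```

```text
mean [ 1.0000e-02  1.0000e-02 -6.3000e+00  5.8516e+02  2.2736e+02  2.4029e+02
 -1.0000e-02 -1.0000e-02 -1.0000e-02] sd [0.56 0.42 0.53 0.02 0.01 0.03 0.02 0.02 0.03] 28.35 65.36253333091736 0.6634171507412854
```

View pics/end.png

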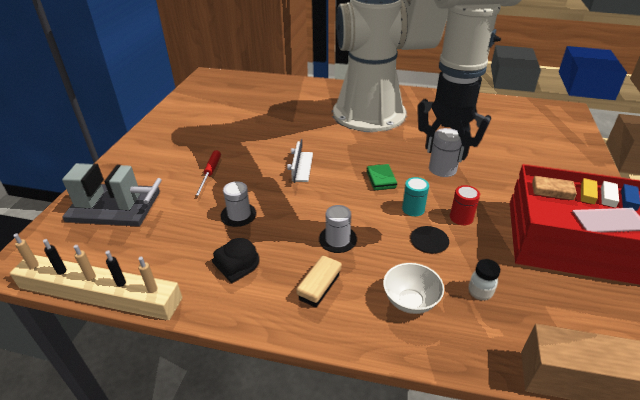

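The tin is held upright and still at (445,150), its underside about 200 mm up. The other two are on their pads at (338,227) and (237,202), and nothing else has moved.

```bash
python3 -c "
from rig import *
print(sign_off())"
```

```text
the job is handed in; nothing more can be done
None
```

I handed the job in with the left tin, the heaviest, held upright and still with its underside about 20 cm up; the tins weighed about 6.4 N (left), 1.5 N (middle) and 3.3 N (right), and the other two are back upright on their pads.

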